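Load the screw batch fixture and hold it pressed for clamping

ROBOT

A 6-joint arm with a two-finger parallel gripper is mounted at the origin on the work surface. World frame = base frame: x ahead of the robot, y to its left, z up, the work surface at z = 0. Lengths are in m, angles in rad, forces in N, time in s.
With the tool pointing down it reaches from about 0.35 to 0.775 m from the base axis. Payload 5.5 kg.
Tool frame: the origin (TCP) lies at the very end of the fingers, on their centre line; the grasp point (between the pads) lies 19 mm behind it; z points along the fingers, y is the line along which they close (so a half turn about z gives the same grasp; the last joint's range is limited). The gripper opens to 85 mm and grips with 20 to 120 N. Pads are 22 mm wide; open, the fingers measure 114 mm over their backs; the gripper's body (76 mm by 85 mm) begins 54 mm behind the grasp point. The pads swing forward as they close: fully open they stand 13 mm farther back than shut.
Start: joints at [1.021, 0.313, 0.046, 1.304, 0, 1.431], TCP at [0.229, 0.527, 0.231] pointing down, gripper open.
Joint ranges: [-2.76, 2.76], [-0.86, 1.69], [-1.03, 1.26], [-2.2, 2.34], [-1.47, 1.5], [-3.14, 3.14]. Speed limits (rad/s): [2.57, 2.57, 3.14, 3.14, 3.14, 3.14].

INTERFACE

Orientations are given as a unit quaternion [w, x, y, z].
In Python, from workcell import env gives the robot as it stands. The module is installed in compiled form; this text tells all that it offers.
- The arm moves only by the tool jog_arm, never from a script. Its arguments are lists of equal length, an entry for each row: "gripper": the opening, from 0 (shut) to 1 (fully open); "offset": the shift along the world's x, y, z in cm, a list of three; "twist": the turn about the world's z in degrees. In form: {"gripper": [gripper, ...], "offset": [[dx, dy, dz], ...], "twist": [twist, ...]}. A call has exactly 8 rows; each row is the pose to reach, as a shift and turn from the pose commanded when the call began; what a row does not reach only later rows make up. A row lasts 1/8 s, in which the tool goes at most 62.5 mm and 10.7 degrees, less where a joint would pass 70% of its speed; a pose out of reach is approached as far as the arm can. A call with a gripper value outside its range is refused whole. The fingers move at their own pace and stop on an object; "squeeze" is the grip in N (left out, the last holds). Time passes only in rows, so rows that repeat a pose let the fingers close, or fill a call up. It gives the time, the measured TCP pose, the force, the opening and the grip force at its end, in the units of the state.
- env.get_state(): the state, without advancing time (a new reading comes with each control period).
- env.read_camera(name): name is "scene" or "top"; returns a dict with "image" (420x560x3 uint8, red, green, blue), "z_map" (420x560 float32, m along the optical axis (not along the pixel's ray), 0 where there is no reading), "fovy" (degrees; the focal length in pixels is half the picture's height over the tangent of half this angle, whatever the lens; pixels are square), "cx", "cy" (the principal point, pixels), "cam_to_world" (4x4, takes a point from camera to world coordinates). Camera axes: x right, y up, looking along -z (the intrinsics and any distortion apply to the point x, -y, -z); pixel columns grow to the right and rows downward; lengths in m; the calibration is good to about 2 mm. A picture is of the moment at which its call begins.
- env.hand_in(): hands the job in; it is judged then, once.
The state is a dict: "clock": time; "joint_pos": joint angles; "qvel": joint speeds; "tau": joint torques, N m; "tcp_pos": TCP position; "orientation": TCP orientation; "wrist_force": force on the tool from outside, world axes, zero at the start; "ft_torque": the same for the moment, N m; "finger_gap": finger opening in m; "grip_force": force on a finger pad.
Only numpy, scipy, OpenCV 4.12 (cv2) and the standard library are available. Lean on these libraries where they do the work, as an engineer would, in place of code of your own. Each camera call takes 0.05 s, during which the arm holds its last target. There are 200 camera calls.

TASK

Stand the two loose socket-head cap screws, the ones identical to the screw already in the aluminium fixture, head down in the fixture's channel, between that screw and the sliding jaw, so that the three make one row. Then take the jaw and press the row against the sprung stop until the stop is pushed in about half way (its pointer between the two scribed lines, about 11 N), never letting the stop run to the end of its travel, and finish while still holding the jaw steadily there, because a colleague will now tighten it. Leave the other bolt and screw and everything else on the bench where they are.

Things in the scene. Friction and masses are not known exactly. Their poses are not given: they have to be found in the camera images.
- fixture: aluminium fixture fixed to the bench, base 90 mm (its x) x 290 mm (its y) x 12 mm; origin: centre of its underside. Its sprung stop is at the +y end, the jaw at the -y end, pushed to +y. Behind the stop a fixed spring housing, 60 mm wide, y = 116 to 140 mm, 42 mm high.
- channel (a point): point on the channel's floor, on its middle line, 12 mm above the bench, at fixture x = 0, y = 0. The open-topped channel runs along fixture y, 38 mm wide between two fences, each 10 mm wide and 8 mm high above its floor.
- stop_slide (a joint): travel of the sprung stop along fixture +y, m: 0 = out (start), 0.020 = fully in (stay under 0.0185). Spring: 3 N at 0, rising 0.8 N per mm: 11 N at the wanted half travel, 0.010 (0.0055 to 0.0145 will do). A pointer on the stop runs over the -x fence, where two black scribed lines mark travels of 5.5 and 14.5 mm.
- stop: the sprung stop, a steel plate 36 mm wide x 14 mm thick, its top 27 mm above the channel floor; origin on the channel floor at the middle of its thickness, at fixture y = 77 mm when out; its face towards the row is then at y = 70 mm.
- jaw_slide (a joint): travel of the jaw along fixture +y, m: 0 = fully back, 0.066 = limit; starts between 0 and 0.012. Slides almost freely (0.4 N), cannot lift out. With three screws in a tight row the row just touches the stop at 0.045, and 0.055 pushes the stop in 10 mm. The screws' friction adds some 2 to 6 N to what is felt at the jaw.
- jaw: dark steel sliding jaw: block 34 mm wide, 40 mm long (fixture y), 22 mm high above the channel floor, with an upright grip post on its middle, 20 mm (fixture x) x 24 mm (fixture y), its top 64 mm above the channel floor. Origin on the channel floor under the middle, at fixture y = -85 mm + jaw_slide; front face 20 mm further to +y.
- screw_a: identical yellow-zinc socket-head cap screw standing on its head, shank up: round head 30 mm diameter x 20 mm high, above it a round shank 20 mm diameter x 50 mm long, 70 mm in all, 0.24 kg (varies); origin at the centre of the head's underside, z up along the shank; already stands in the channel just in front of the stop.
- screw_b: identical yellow-zinc socket-head cap screw standing on its head, shank up: round head 30 mm diameter x 20 mm high, above it a round shank 20 mm diameter x 50 mm long, 70 mm in all, 0.24 kg (varies); origin at the centre of the head's underside, z up along the shank; one of the two loose ones, standing on the bench.
- screw_c: identical yellow-zinc socket-head cap screw standing on its head, shank up: round head 30 mm diameter x 20 mm high, above it a round shank 20 mm diameter x 50 mm long, 70 mm in all, 0.24 kg (varies); origin at the centre of the head's underside, z up along the shank; the other loose one, standing on the bench.
- hex_bolt: bystander among the loose screws: longer bolt with a six-sided head (36 mm over its corners, 13 mm high) and a shank 20 mm diameter x 75 mm, 88 mm in all, standing on its head; origin under the head. Leave it.
- small_screw: bystander among the loose screws: smaller cap screw, head 24 mm diameter x 16 mm, shank 16 mm x 34 mm, 50 mm in all, standing on its head; origin under the head. Leave it.
- hex_driver: bystander: a loose screwdriver 200 mm long lying on the bench to the left, origin at its underside. Leave it.
- cup: bystander: an open steel cup 76 mm diameter x 85 mm standing to the right, origin under its centre. Leave it.
Not all that is in view belongs to the job. What is shaped like the screw_b but black is not meant.

How it is judged:
By the outcome, as a careful person would: the job done as asked, in the order asked, and still so for the second after the job is handed in, while the arm keeps its last pose, push and grip.
It also fails if it takes over 56 s, if anything falls off the work surface, if the arm or the gripper's body presses on something with over 40 N, if the wrist force passes 120 N, or if a joint passes its speed limit or range.

## Working session

There is one attempt and no reset: what is moved stays moved. The work goes in short steps, Python scripts to look and compute and a tool call to move; the robot and the scene stay as the last step left them, time stands still between calls to the robot, and variables do not carry over. Pictures are saved under pics/ and viewed, at most 10 in all, crops included, and the job is handed in when it is done.

Besides the shell and the picture viewer there is one more tool, called after "Call:" as name(argument=value, ...), one argument or row to a line, values as JSON. jog_arm: Moves the arm, as the interface text tells. Its arguments: {"type":"object","properties":{"gripper":{"type":"array"},"offset":{"type":"array"},"twist":{"type":"array"},"squeeze":{"type":"number"}},"required":["gripper","offset","twist"]}

```bash
mkdir -p pics
cat > h.py <<'E'
import numpy as np, cv2
from workcell import env
def shot(n):
    d=env.read_camera(n); return d
def f_of(d): return d["image"].shape[0]/2/np.tan(np.radians(d["fovy"])/2)
def ray(d,u,v):
    f=f_of(d); r=np.array([(u-d["cx"])/f,-(v-d["cy"])/f,-1.0]); T=np.array(d["cam_to_world"])
    return T[:3,3],T[:3,:3]@r
def onplane(d,u,v,z):
    o,r=ray(d,u,v); return o+r*(z-o[2])/r[2]
def cloud(d):
    f=f_of(d); z=d["z_map"]; H,W=z.shape; u,v=np.meshgrid(np.arange(W),np.arange(H))
    P=np.stack([(u-d["cx"])/f*z,-(v-d["cy"])/f*z,-z],-1); T=np.array(d["cam_to_world"])
    return P@T[:3,:3].T+T[:3,3]
def save(d,n,crop=None,s=1):
    im=d["image"][:,:,::-1]
    if crop: a,b,c,e=crop; im=im[b:e,a:c]
    cv2.imwrite("pics/"+n,cv2.resize(im,None,fx=s,fy=s,interpolation=cv2.INTER_CUBIC))
E
python3 - <<'E'
from h import *
print(env.get_state())
for n in ("scene","top"):
    d=shot(n); save(d,n+"0.png",s=1.4); print(n,{k:v for k,v in d.items() if k not in("image","z_map")}, (d["z_map"]==0).mean())
E
```

```text
{'clock': 0.0, 'joint_pos': array([ 1.02142261e+00,  3.13995140e-01,  4.49704644e-02,  1.30361722e+00,
       -2.76784889e-05,  1.43119325e+00]), 'qvel': array([-0.00167369,  0.00106553,  0.00011324,  0.00018671, -0.00021688,
       -0.00116799]), 'tau': array([ 3.16873484e-04, -4.80625355e+01,  2.98534960e+01,  1.92875013e-02,
       -3.13999981e-04, -2.86405805e-05]), 'tcp_pos': array([0.22882133, 0.52693797, 0.2304084 ]), 'orientation': array([-2.98612167e-04,  2.03454780e-01,  9.79083909e-01, -8.73243102e-04]), 'wrist_force': array([0.75000867, 0.01310108, 0.21279923]), 'ft_torque': array([ 0.06178146, -0.00730247, -0.00806779]), 'grip_force': 0.0, 'finger_gap': 0.08525629721389337}
scene {'fovy': 42.23242614771451, 'cx': 279.1095076271859, 'cy': 211.75576556736038, 'cam_to_world': array([[-0.04101027, -0.85573389,  0.51578839,  1.10543798],
       [ 0.99909558, -0.04092466,  0.0115407 ,  0.02022913],
       [ 0.0112327 ,  0.51579519,  0.85663828,  0.99655652],
       [ 0.        ,  0.        ,  0.        ,  1.        ]])} 0.004107142857142857
top {'fovy': 52.17343266793669, 'cx': 279.5025668970008, 'cy': 208.87996858867274, 'cam_to_world': array([[ 8.68598112e-03,  9.87261653e-01, -1.58867814e-01,
         4.23675891e-01],
       [-9.99961850e-01,  8.72235902e-03, -4.68308600e-04,
         1.97625816e-02],
       [ 9.23358987e-04,  1.58865821e-01,  9.87299751e-01,
         8.79835002e-01],
       [ 0.00000000e+00,  0.00000000e+00,  0.00000000e+00,
         1.00000000e+00]])} 0.004107142857142857
```

View pics/top0.png

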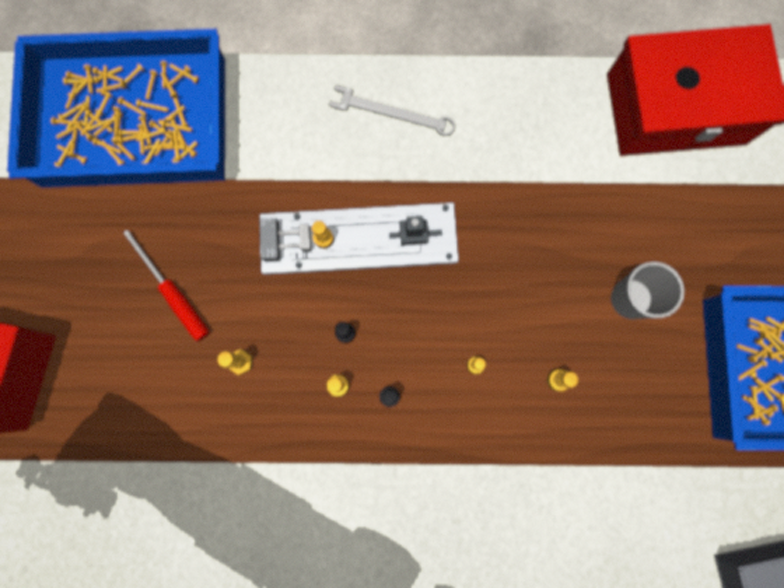

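View pics/scene0.png

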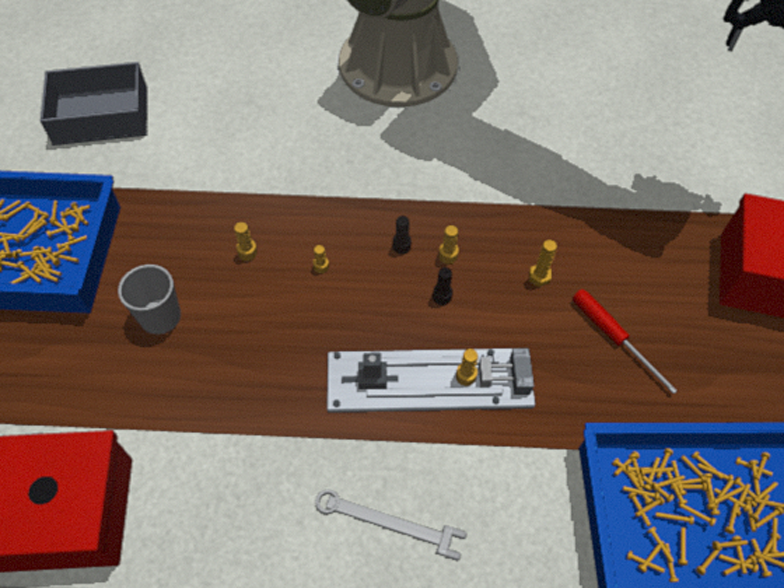

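The top view (784-wide) shows the fixture at (360,237) with its stop at the left, screw_a at (321,233) and the jaw post at (415,225). The loose cap screws are at (337,385) and (565,380). The hex bolt (230,360), small screw (477,365) and two black screws (345,331), (390,397) must be left alone. The scene view agrees.

```bash
cat > m.py <<'E'
from h import *
def tri(d1,p1,d2,p2):
    o1,r1=ray(d1,*p1);o2,r2=ray(d2,*p2); r1/=np.linalg.norm(r1); r2/=np.linalg.norm(r2)
    t=np.linalg.lstsq(np.c_[r1,-r2],o2-o1,rcond=None)[0]
    a,b=o1+t[0]*r1,o2+t[1]*r2
    return (a+b)/2,np.linalg.norm(a-b)
def yellow(d):
    h=cv2.cvtColor(d["image"],cv2.COLOR_RGB2HSV)
    return cv2.inRange(h,(15,110,60),(36,255,255))
def blobs(d,xr=(0.25,0.66),yr=(-0.35,0.42)):
    C=cloud(d); m=yellow(d)
    m[~((C[...,0]>xr[0])&(C[...,0]<xr[1])&(C[...,1]>yr[0])&(C[...,1]<yr[1]))]=0
    n,l,s,c=cv2.connectedComponentsWithStats(m)
    out=[]
    for i in range(1,n):
        if s[i,4]<40: continue
        k=l==i; zt=np.percentile(C[...,2][k],95)
        t=k&(C[...,2]>zt-0.008)
        v,u=np.nonzero(t); 
        out.append(dict(area=s[i,4],zt=zt,px=(u.mean(),v.mean()),n=len(u),top=np.median(C[t],0)))
    return out
E
python3 - <<'E'
from m import *
np.set_printoptions(precision=4,suppress=True)
D={n:shot(n) for n in("top","scene")}
B={n:blobs(D[n]) for n in D}
for n in D:
    for b in B[n]: print(n,b["area"],b["n"],round(b["zt"],4),np.round(b["px"],1),b["top"])
for b in B["top"]:
    j=min(B["scene"],key=lambda c:np.linalg.norm(c["top"][:2]-b["top"][:2])); print(tri(D["top"],b["px"],D["scene"],j["px"]))
for n in D:
    d=D[n];C=cloud(d)
    R=(C[...,0]>.44)&(C[...,0]<.68)&(C[...,1]>-.15)&(C[...,1]<.25)
    for lo,hi in((.005,.017),(.028,.038),(.036,.043),(.048,.058),(.069,.083)):
        k=R&(C[...,2]>lo)&(C[...,2]<hi)
        k=k.astype(np.uint8); nn,l,s,c=cv2.connectedComponentsWithStats(k)
        for i in range(1,nn):
            if s[i,4]>25:
                P=C[l==i]; v,u=np.nonzero(l==i)
                r=cv2.minAreaRect((P[:,:2]*1000).astype(np.float32)); print(n,lo,s[i,4],"z",np.median(P[:,2]),"rect",np.round(r[0],1),np.round(r[1],1),round(r[2],1),"px",c[i])
E
```

```text
top 204 78 0.0842 [227.4 162.7] [0.6402 0.1213 0.0826]
top 377 102 0.0898 [161.  255.9] [0.4615 0.2368 0.0888]
top 162 57 0.0526 [342.  259.4] [ 0.4605 -0.1006  0.0507]
top 310 96 0.0721 [406.6 270.3] [ 0.4403 -0.2183  0.0706]
top 238 92 0.0724 [238.6 274.3] [0.4301 0.0952 0.0707]
scene 322 72 0.072 [172.3 162.8] [ 0.4391 -0.2207  0.0705]
scene 315 68 0.0718 [322.1 165. ] [0.4296 0.0931 0.0702]
scene 415 78 0.0892 [392.6 175.6] [0.4614 0.2354 0.088 ]
scene 188 46 0.052 [228.1 178.5] [ 0.4597 -0.1035  0.0504]
scene 281 86 0.083 [335.6 254.2] [0.6424 0.1182 0.0815]
(array([0.6415, 0.1194, 0.08  ]), np.float64(0.003124533500991779))
(array([0.4616, 0.2361, 0.0886]), np.float64(0.0015895851826274148))
(array([ 0.4597, -0.1019,  0.0511]), np.float64(0.0023557651546739066))
(array([ 0.4396, -0.2195,  0.071 ]), np.float64(0.0023343234335846384))
(array([0.4296, 0.0942, 0.0714]), np.float64(0.0022195518502893586))
top 0.005 235 z 0.013369245813676378 rect [667.9 138.3] [156.6  24.2] 90.0 px [214.3021 156.0766]
top 0.005 1821 z 0.012937350263730663 rect [636.5  69.5] [ 71.7 289.6] 4.4 px [270
[... 2478 characters left out ...]
1] 3.2 px [347.1322 262.9256]
scene 0.048 36 z 0.05121692469092887 rect [ 457.7 -103. ] [12.9 13.2] 82.1 px [227.9444 177.8611]
scene 0.048 28 z 0.05352944002742971 rect [465.9 234.1] [19.6 10.5] 76.0 px [388.6429 187.0357]
scene 0.048 30 z 0.05244046813934611 rect [509.1  85.2] [ 7.6 18.9] 1.9 px [317.2667 201.7   ]
scene 0.069 41 z 0.07665905183090227 rect [465.3 235.2] [19.4  9.8] 79.2 px [391.0976 180.9024]
scene 0.069 47 z 0.07063100535741484 rect [502.7  84.6] [18.5 15.6] 9.4 px [318.1277 194.2979]
scene 0.069 90 z 0.08064835904021578 rect [640.6 118.7] [19.2 19.2] 3.5 px [335.6222 254.7222]
scene 0.069 137 z 0.07600224362540642 rect [650.2 -12.9] [20.  22.7] 2.7 px [265.9051 256.854 ]
```

Call:
jog_arm(
  gripper=[0.6,0.6,0.6,0.6,0.6,0.6,0.6,0.6],
  offset=[
    [2.5,-5.4,0],
    [5,-10.8,0],
    [7.5,-16.2,0],
    [10,-21.6,0],
    [12.5,-27,0],
    [15,-32.4,0],
    [17.5,-37.8,0],
    [20.1,-43.3,0],
  ],
  twist=[-8,-16,-24,-32,-40,-48,-56,-62.7],
  squeeze=50,
)

```text
clock: 1.2
tcp_pos: [0.4306, 0.0926, 0.2315]
orientation: [0.0, 0.685, 0.729, 0.0]
wrist_force: [1.0, -0.1, 0.0]
finger_gap: 0.0516
grip_force: 0.0
```

Run:
```python
from m import *
np.set_printoptions(precision=4,suppress=True)
s=env.get_state();print(s)
D={n:shot(n) for n in("top","scene")}
for n in D:
    for b in blobs(D[n]): print(n,b["area"],b["n"],round(b["zt"],4),b["top"])
```

```text
{'clock': 1.2, 'joint_pos': array([ 0.0291,  0.0523, -0.2746,  1.2432,  0.0001,  1.5372]), 'qvel': array([-1.0699,  0.1614,  0.1685,  0.0028, -0.0006, -0.1397]), 'tau': array([  4.9054, -35.0579,  28.0337,   0.6524,  -0.1056,   0.1898]), 'tcp_pos': array([0.4306, 0.0926, 0.2315]), 'orientation': array([0.0002, 0.6846, 0.7289, 0.0003]), 'wrist_force': array([ 1.0361, -0.0788,  0.0031]), 'ft_torque': array([ 0.0413, -0.0981, -0.088 ]), 'grip_force': 0.0, 'finger_gap': 0.05163333733211398}
top 205 79 0.0841 [0.6404 0.1212 0.0821]
top 167 57 0.0522 [ 0.4606 -0.1008  0.0506]
top 314 96 0.072 [ 0.4394 -0.2181  0.0706]
scene 323 74 0.0713 [ 0.4382 -0.2208  0.0699]
scene 315 69 0.0722 [0.4288 0.093  0.07  ]
scene 422 80 0.0894 [0.4618 0.2349 0.0876]
scene 188 47 0.0516 [ 0.46   -0.1036  0.0505]
scene 284 83 0.0833 [0.642  0.1184 0.0821]
```

Call:
jog_arm(
  gripper=[0.6,0.6,0.6,0.6,0.6,0.6,0.6,0.6],
  offset=[
    [0,0,-2.5],
    [0,0,-6.5],
    [0,0,-11],
    [0,0,-14],
    [0,0,-17],
    [0,0,-19],
    [0,0,-20.3],
    [0,0,-20.3],
  ],
  twist=[0,0,0,0,0,0,0,0],
)

```text
clock: 2.3
tcp_pos: [0.4292, 0.0948, 0.0277]
orientation: [-0.001, 0.683, 0.731, -0.001]
wrist_force: [-0.4, 0.9, 1.1]
finger_gap: 0.0513
grip_force: 0.0
```

Run:
```python
from m import *
s=env.get_state();print(s["tcp_pos"],s["wrist_force"])
save(shot("scene"),"s1.png",(250,60,420,230),3.5)
```

```text
[0.4292495  0.09481469 0.02771131] [-0.35823412  0.94040516  1.05151653]
```

View pics/s1.png

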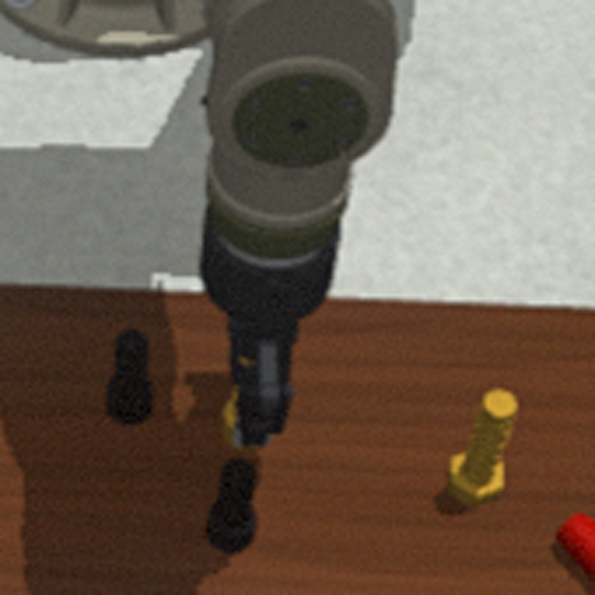

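The picture shows the fingers astride screw_b at crop pixel (255,420), clear of the black screw at (235,490). I'll close and lift.

Call:
jog_arm(
  gripper=[0.3,0,0,0,0,0,0,0],
  offset=[
    [0,0,0],
    [0,0,0],
    [0,0,0],
    [0,0,0],
    [0,0,0],
    [0,0,0.5],
    [0,0,2],
    [0,0,4],
  ],
  twist=[0,0,0,0,0,0,0,0],
  squeeze=60,
)

```text
clock: 3.35
tcp_pos: [0.429, 0.0943, 0.0681]
orientation: [-0.001, 0.683, 0.73, -0.001]
wrist_force: [-0.1, 0.1, -2.0]
finger_gap: 0.0186
grip_force: 58.6
```

Call:
jog_arm(
  gripper=[0,0,0,0,0,0,0,0],
  offset=[
    [0,0,4],
    [0,0,8.5],
    [3,-0.2,9],
    [7.5,-0.5,9],
    [12,-0.7,9],
    [16.5,-0.9,9],
    [20,-1.1,9],
    [21.6,-1.2,9],
  ],
  twist=[0,0,0,0,0,0,0,0],
)

```text
clock: 4.35
tcp_pos: [0.6474, 0.082, 0.157]
orientation: [-0.0, 0.683, 0.73, -0.0]
wrist_force: [-0.9, 0.7, -1.8]
finger_gap: 0.0184
grip_force: 59.2
```

Call:
jog_arm(
  gripper=[0,0,0,0,0,0,0,0],
  offset=[
    [0,0,0],
    [0,0,-2],
    [0,0,-5],
    [0,0,-7.5],
    [0,0,-8],
    [0,0,-8],
    [0,0,-8],
    [0,0,-8],
  ],
  twist=[0,0,0,0,0,0,0,0],
)

```text
clock: 5.35
tcp_pos: [0.6469, 0.0825, 0.0796]
orientation: [0.001, 0.683, 0.73, 0.001]
wrist_force: [-0.1, -0.0, -2.7]
finger_gap: 0.0185
grip_force: 59.2
```

Run:
```python
from m import *
s=env.get_state();print(s["tcp_pos"],s["wrist_force"])
for n in("top","scene"):
    d=shot(n)
    for b in blobs(d): print(n,b["area"],b["n"],np.round(b["zt"],4),np.round(b["top"],4))
save(d,"s2.png",(210,180,400,320),4)
```

```text
[0.64690474 0.08245395 0.07962573] [-0.06118559 -0.01277731 -2.71187061]
top 163 58 0.0521 [ 0.4605 -0.1009  0.0505]
top 311 96 0.0719 [ 0.4403 -0.2187  0.0704]
scene 323 73 0.072 [ 0.4403 -0.2212  0.0702]
scene 418 81 0.089 [0.4611 0.2347 0.0878]
scene 185 49 0.0519 [ 0.4599 -0.1034  0.0506]
scene 272 84 0.0835 [0.6425 0.1183 0.082 ]
scene 47 21 0.0726 [0.6473 0.0703 0.0694]
```

View pics/s2.png

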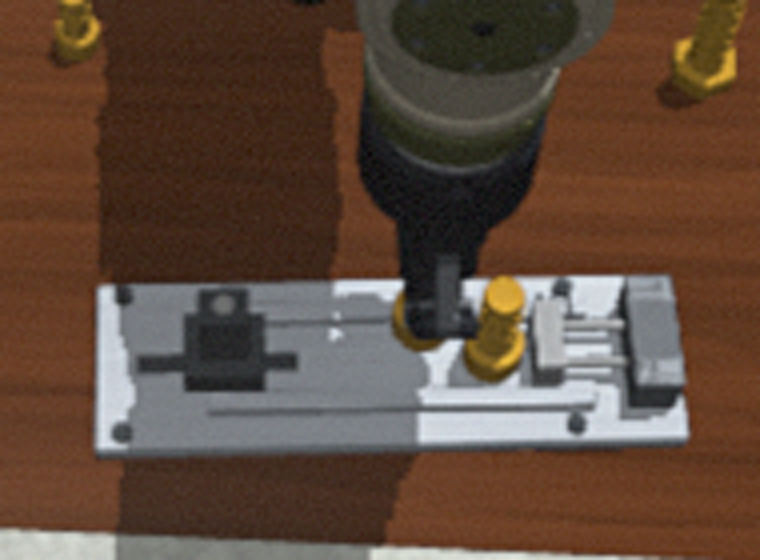

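The crop shows the held screw_b over the channel at (420,315), just clear of screw_a at (500,330); TCP x is about 2 mm too far, so I correct it and lower.

Call:
jog_arm(
  gripper=[0,0,0,0,0,0,0,0],
  offset=[
    [-0.2,0,0],
    [-0.2,0,0],
    [-0.2,0,-1.0],
    [-0.2,0,-2],
    [-0.2,0,-3],
    [-0.2,0,-3.6],
    [-0.2,0,-3.9],
    [-0.2,0,-3.9],
  ],
  twist=[0,0,0,0,0,0,0,0],
)

```text
clock: 6.45
tcp_pos: [0.6435, 0.0824, 0.0412]
orientation: [0.0, 0.683, 0.73, -0.0]
wrist_force: [-7.0, -1.0, 10.9]
finger_gap: 0.0187
grip_force: 60.8
```

Call:
jog_arm(
  gripper=[0,0,0,0,0,0,0,0],
  offset=[
    [0,0,0.2],
    [0,0,0.2],
    [0,0,0.2],
    [0,0,0.2],
    [0,0,0.2],
    [0,0,0.2],
    [0,0,0.2],
    [0,0,0.2],
  ],
  twist=[0,0,0,0,0,0,0,0],
)

```text
clock: 7.45
tcp_pos: [0.6442, 0.0824, 0.0413]
orientation: [0.0, 0.683, 0.73, 0.0]
wrist_force: [1.0, 0.1, -0.4]
finger_gap: 0.0186
grip_force: 59.2
```

Run:
```python
from m import *
s=env.get_state();print(s["tcp_pos"],s["wrist_force"],s["ft_torque"])
d=shot("scene")
for b in blobs(d): print(b["area"],b["n"],np.round(b["zt"],4),np.round(b["top"],4))
save(d,"s3.png",(290,220,380,290),8)
```

```text
[0.64423612 0.08240276 0.04130859] [ 0.98237687  0.12282111 -0.40963514] [-0.0466411  -0.26137885 -0.0044925 ]
321 71 0.072 [ 0.4393 -0.2213  0.0703]
415 80 0.0892 [0.4625 0.2348 0.0877]
196 49 0.0519 [ 0.4588 -0.1033  0.0493]
270 84 0.0833 [0.6426 0.1182 0.0818]
44 23 0.0334 [0.6439 0.0705 0.0314]
```

View pics/s3.png

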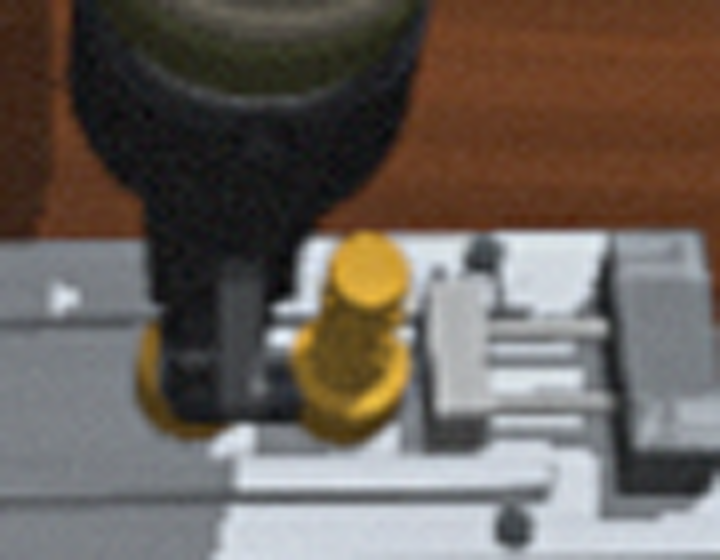

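The crop shows screw_b's head between the fences at (180,390), and its top measures 32 mm, so it stands on the floor. Release and lift.

Call:
jog_arm(
  gripper=[0.6,0.6,0.6,0.6,0.6,0.6,0.6,0.6],
  offset=[
    [0,0,0],
    [0,0,0],
    [0,0,0],
    [0,0,0],
    [0,0,1],
    [0,0,4],
    [0,0,9],
    [0,0,14],
  ],
  twist=[0,0,0,0,0,0,0,0],
)

```text
clock: 8.5
tcp_pos: [0.6439, 0.0824, 0.1833]
orientation: [0.0, 0.683, 0.73, 0.0]
wrist_force: [0.9, 0.2, 0.7]
finger_gap: 0.0514
grip_force: 0.0
```

Call:
jog_arm(
  gripper=[0.6,0.6,0.6,0.6,0.6,0.6,0.6,0.6],
  offset=[
    [-2,-3,0],
    [-5,-7.5,0],
    [-8.5,-12.5,0],
    [-12,-17.5,0],
    [-15.5,-22.5,0],
    [-18.5,-27.5,0],
    [-20.4,-30.2,0],
    [-20.4,-30.2,0],
  ],
  twist=[0,0,0,0,0,0,0,0],
)

```text
clock: 9.5
tcp_pos: [0.4392, -0.2214, 0.1823]
orientation: [0.001, 0.685, 0.729, 0.0]
wrist_force: [1.4, 0.1, 0.6]
finger_gap: 0.051
grip_force: 0.0
```

Run:
```python
from m import *
s=env.get_state();print(s["tcp_pos"])
for n in("top","scene"):
    d=shot(n)
    for b in blobs(d): print(n,b["area"],b["n"],np.round(b["zt"],4),np.round(b["top"],4))
```

```text
[ 0.43919975 -0.22141153  0.18226309]
top 205 78 0.084 [0.6403 0.1205 0.0827]
top 190 73 0.0836 [0.6409 0.0832 0.0828]
top 380 99 0.0899 [0.4614 0.2367 0.0888]
top 163 56 0.0524 [ 0.4606 -0.1008  0.0506]
top 314 98 0.072 [ 0.4402 -0.2181  0.0706]
scene 332 70 0.072 [ 0.4383 -0.2213  0.0708]
scene 419 78 0.0889 [0.4619 0.2351 0.0873]
scene 189 49 0.0516 [ 0.4592 -0.1036  0.0497]
scene 279 85 0.0834 [0.6419 0.0808 0.0817]
scene 280 84 0.0832 [0.6426 0.1181 0.082 ]
```

Call:
jog_arm(
  gripper=[0.6,0.6,0.6,0.6,0.6,0.6,0.6,0.6],
  offset=[
    [0,0.1,-3],
    [0,0.1,-7],
    [0,0.1,-11],
    [0,0.1,-14],
    [0,0.1,-15.4],
    [0,0.1,-15.4],
    [0,0.1,-15.4],
    [0,0.1,-15.4],
  ],
  twist=[0,0,0,0,0,0,0,0],
)

```text
clock: 10.6
tcp_pos: [0.4411, -0.2192, 0.0286]
orientation: [0.001, 0.683, 0.73, 0.0]
wrist_force: [-0.2, -0.2, -0.3]
finger_gap: 0.0514
grip_force: 0.0
```

Call:
jog_arm(
  gripper=[0.3,0,0,0,0,0,0,0],
  offset=[
    [0,0,0],
    [0,0,0],
    [0,0,0],
    [0,0,0],
    [0,0,0],
    [0,0,0.5],
    [0,0,2],
    [0,0,4],
  ],
  twist=[0,0,0,0,0,0,0,0],
)

```text
clock: 11.6
tcp_pos: [0.4396, -0.2182, 0.0678]
orientation: [-0.001, 0.683, 0.73, -0.0]
wrist_force: [0.8, -0.2, -1.1]
finger_gap: 0.0189
grip_force: 58.6
```

Call:
jog_arm(
  gripper=[0,0,0,0,0,0,0,0],
  offset=[
    [0,0,4],
    [1,1.3,9],
    [4.5,5.7,9],
    [8.5,10.8,9],
    [12.5,15.9,9],
    [16.5,21,9],
    [19.5,24.8,9],
    [20.8,26.5,9],
  ],
  twist=[0,0,0,0,0,0,0,0],
)

```text
clock: 12.6
tcp_pos: [0.6495, 0.0495, 0.1575]
orientation: [0.0, 0.682, 0.731, 0.0]
wrist_force: [-0.4, -0.7, -3.0]
finger_gap: 0.0184
grip_force: 59.1
```

Call:
jog_arm(
  gripper=[0,0,0,0,0,0,0,0],
  offset=[
    [0,0,0],
    [0,0,-2],
    [0,0,-5],
    [0,0,-7],
    [0,0,-7],
    [0,0,-7],
    [0,0,-7],
    [0,0,-7],
  ],
  twist=[0,0,0,0,0,0,0,0],
)

```text
clock: 13.6
tcp_pos: [0.6487, 0.0463, 0.0884]
orientation: [0.001, 0.683, 0.73, 0.001]
wrist_force: [-0.3, 0.2, -1.8]
finger_gap: 0.0188
grip_force: 59.1
```

Run:
```python
from m import *
s=env.get_state();print(s["tcp_pos"],s["wrist_force"])
for n in("top","scene"):
    d=shot(n)
    for b in blobs(d): print(n,b["area"],b["n"],np.round(b["zt"],4),np.round(b["top"],4))
save(d,"s4.png",(250,210,380,310),6)
```

```text
[0.64871581 0.04629464 0.08840937] [-0.27867688  0.21931212 -1.83357421]
top 165 56 0.053 [ 0.4596 -0.1008  0.0509]
scene 418 82 0.0889 [0.4619 0.235  0.0875]
scene 196 49 0.0515 [ 0.4591 -0.1031  0.0499]
scene 280 88 0.0836 [0.6427 0.0809 0.0819]
scene 283 85 0.0835 [0.6422 0.1182 0.0815]
scene 49 20 0.087 [0.6492 0.0324 0.0816]
```

View pics/s4.png

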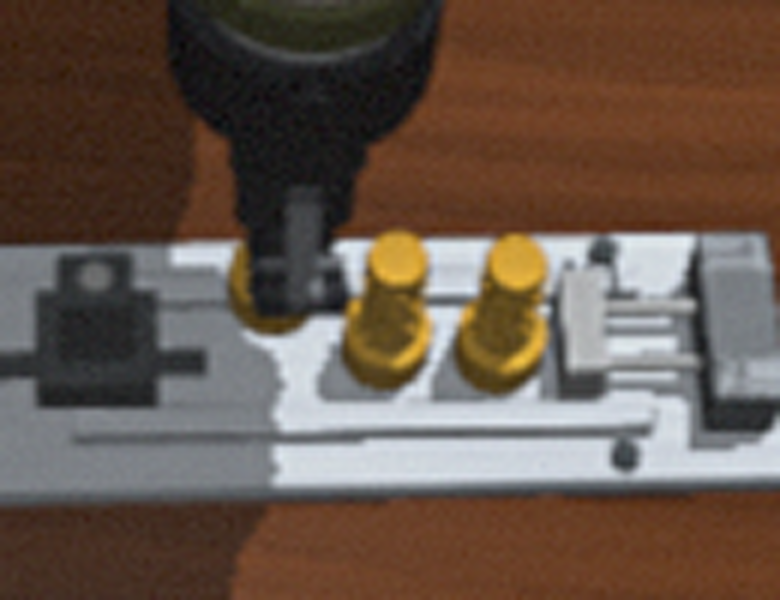

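The crop shows B at (388,330) and A at (503,330) upright in the channel, with C held at (270,290) above the channel and clear of B. Lowering.

Call:
jog_arm(
  gripper=[0,0,0,0,0,0,0,0],
  offset=[
    [0,0,-1],
    [0,0,-2],
    [0,0,-3],
    [0,0,-4],
    [0,0,-4.5],
    [0,0,-4.7],
    [0,0,-4.7],
    [0,0,-4.7],
  ],
  twist=[0,0,0,0,0,0,0,0],
)

```text
clock: 14.7
tcp_pos: [0.6486, 0.0464, 0.0408]
orientation: [0.0, 0.683, 0.73, 0.0]
wrist_force: [0.1, -0.2, -2.1]
finger_gap: 0.0187
grip_force: 59.4
```

Call:
jog_arm(
  gripper=[0,0,0,0,0.6,0.6,0.6,0.6],
  offset=[
    [0,0,-0.05],
    [0,0,-0.1],
    [0,0,-0.1],
    [0,0,-0.1],
    [0,0,-0.1],
    [0,0,-0.1],
    [0,0,-0.1],
    [0,0,-0.1],
  ],
  twist=[0,0,0,0,0,0,0,0],
)

```text
clock: 15.7
tcp_pos: [0.6481, 0.0464, 0.0392]
orientation: [-0.0, 0.683, 0.73, -0.0]
wrist_force: [0.0, -0.2, 0.9]
finger_gap: 0.0515
grip_force: 0.0
```

Call:
jog_arm(
  gripper=[0.6,0.6,0.6,0.6,0.6,0.6,0.6,0.6],
  offset=[
    [0,0,1],
    [0,0,5],
    [0,0,10],
    [0,-3,12],
    [0,-8,12],
    [0,-13,12],
    [0,-18,12],
    [0,-18,12],
  ],
  twist=[0,0,0,0,0,0,0,0],
)

```text
clock: 16.7
tcp_pos: [0.6482, -0.1375, 0.16]
orientation: [0.001, 0.685, 0.729, 0.0]
wrist_force: [0.9, 1.0, 0.6]
finger_gap: 0.0513
grip_force: 0.0
```

Run:
```python
from m import *
s=env.get_state();print(s["tcp_pos"],s["wrist_force"])
for n in("top","scene"):
    d=shot(n)
    for b in blobs(d): print(n,b["area"],b["n"],np.round(b["zt"],4),np.round(b["top"],4))
    C=cloud(d); k=(C[...,0]>.6)&(C[...,0]<.68)&(C[...,1]>-.06)&(C[...,1]<.03)&(C[...,2]>.07)&(C[...,2]<.083)
    print(k.sum(), cv2.minAreaRect((C[k][:,:2]*1000).astype(np.float32)) if k.any() else "")
save(d,"s5.png",(230,210,380,310),5)
```

```text
[ 0.64815996 -0.13753608  0.15996776] [0.89920518 1.03760121 0.61227796]
top 192 72 0.0842 [0.6455 0.045  0.0827]
top 206 81 0.0841 [0.6405 0.1211 0.083 ]
top 193 70 0.0846 [0.6414 0.0832 0.0827]
top 378 100 0.0899 [0.4615 0.237  0.0889]
133 ((651.6756591796875, -10.948067665100098), (19.734210968017578, 23.337617874145508), 0.38868746161460876)
scene 417 80 0.089 [0.4619 0.2349 0.0878]
scene 195 46 0.0521 [ 0.4597 -0.1034  0.0496]
scene 271 84 0.0838 [0.6476 0.0418 0.082 ]
scene 281 86 0.0833 [0.6426 0.0808 0.0816]
scene 280 79 0.0832 [0.6419 0.1182 0.0815]
136 ((649.7427368164062, -12.829421997070312), (21.45338249206543, 22.739131927490234), 3.357164144515991)
```

View pics/s5.png

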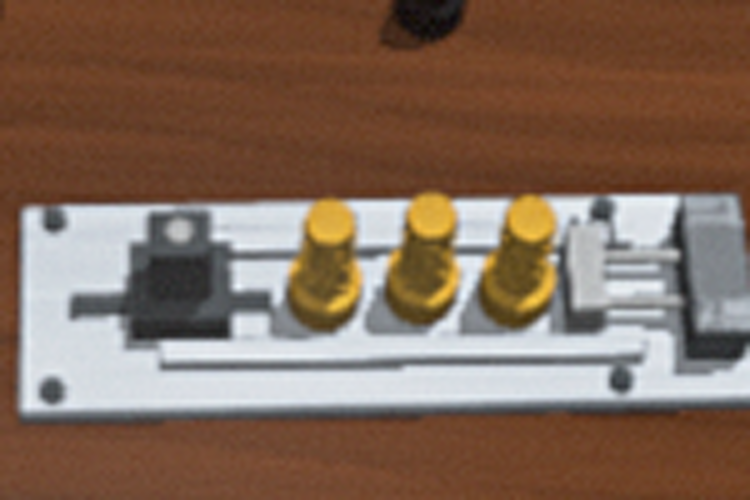

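The crop shows C (325,265), B (425,260) and A (520,260) standing in one row, with the jaw at (180,280). Next is the jaw post.

Call:
jog_arm(
  gripper=[0.6,0.6,0.6,0.6,0.6,0.6,0.6,0.6],
  offset=[
    [0.1,2,0],
    [0.2,7,0],
    [0.3,11,0],
    [0.3,12.3,-2],
    [0.3,12.3,-5],
    [0.3,12.3,-5],
    [0.3,12.3,-5],
    [0.3,12.3,-5],
  ],
  twist=[0,0,0,0,0,0,0,0],
)

```text
clock: 17.8
tcp_pos: [0.6521, -0.0103, 0.111]
orientation: [0.001, 0.683, 0.73, 0.001]
wrist_force: [-0.4, -0.1, 0.8]
finger_gap: 0.0512
grip_force: 0.0
```

Call:
jog_arm(
  gripper=[0.6,0.6,0.6,0.6,0.6,0.6,0.6,0.6],
  offset=[
    [0,0,-1],
    [0,0,-2.5],
    [0,0,-4],
    [0,0,-5.5],
    [0,0,-6.5],
    [0,0,-6.9],
    [0,0,-6.9],
    [0,0,-6.9],
  ],
  twist=[0,0,0,0,0,0,0,0],
)

```text
clock: 18.8
tcp_pos: [0.6516, -0.0106, 0.0409]
orientation: [0.0, 0.683, 0.73, 0.0]
wrist_force: [-0.3, 0.4, -1.1]
finger_gap: 0.051
grip_force: 0.0
```

Call:
jog_arm(
  gripper=[0.3,0.2,0,0,0,0,0,0],
  offset=[
    [0,0,0],
    [0,0,0],
    [0,0,0],
    [0,0,0],
    [0,0,0],
    [0,0,0],
    [0,0,0],
    [0,0,0],
  ],
  twist=[0,0,0,0,0,0,0,0],
  squeeze=80,
)

```text
clock: 19.8
tcp_pos: [0.6527, -0.0106, 0.0412]
orientation: [0.001, 0.683, 0.73, 0.001]
wrist_force: [4.7, -0.3, 2.3]
finger_gap: 0.0187
grip_force: 78.4
```

Call:
jog_arm(
  gripper=[0,0,0,0,0,0,0,0],
  offset=[
    [0.1,0.2,0],
    [0.1,0.5,0],
    [0.1,0.8,0],
    [0.05,1.1,0],
    [0.05,1.4,0],
    [0.05,1.7,0],
    [0,2.0,0],
    [0,2.2,0],
  ],
  twist=[0,0,0,0,0,0,0,0],
)

```text
clock: 20.8
tcp_pos: [0.6512, 0.0114, 0.0412]
orientation: [0.0, 0.683, 0.73, -0.0]
wrist_force: [1.2, -1.7, 6.3]
finger_gap: 0.019
grip_force: 79.1
```

Call:
jog_arm(
  gripper=[0,0,0,0,0,0,0,0],
  offset=[
    [0,0.2,0],
    [0,0.4,0],
    [-0.05,0.6,0],
    [-0.05,0.8,0],
    [-0.1,1.0,0],
    [-0.1,1.2,0],
    [-0.1,1.4,0],
    [-0.1,1.6,0],
  ],
  twist=[0,0,0,0,0,0,0,0],
)

```text
clock: 21.8
tcp_pos: [0.6501, 0.0263, 0.0412]
orientation: [0.001, 0.683, 0.73, -0.001]
wrist_force: [1.5, -4.1, 6.7]
finger_gap: 0.019
grip_force: 79.2
```

Run:
```python
from m import *
s=env.get_state();print(s["tcp_pos"],s["wrist_force"],s["ft_torque"])
for n in("top","scene"):
    d=shot(n)
    for b in blobs(d): print(n,b["area"],b["n"],np.round(b["zt"],4),np.round(b["top"],4))
    C=cloud(d); k=(C[...,0]>.6)&(C[...,0]<.68)&(C[...,1]>.13)&(C[...,1]<.175)&(C[...,2]>.036)&(C[...,2]<.043)
    print(k.sum(), cv2.minAreaRect((C[k][:,:2]*1000).astype(np.float32)) if k.any() else "")
```

```text
[0.6501107  0.02631243 0.04119208] [ 1.51119518 -4.08338472  6.69396056] [-0.64220835  0.20944414  0.23384512]
top 139 57 0.0524 [ 0.4605 -0.1008  0.0507]
0 
scene 412 78 0.0892 [0.4619 0.2352 0.0881]
scene 191 46 0.0518 [ 0.4598 -0.1033  0.0498]
scene 862 253 0.0834 [0.6434 0.0883 0.0816]
126 ((639.73876953125, 144.4496612548828), (36.16606903076172, 14.079028129577637), 3.034740447998047)
```

Call:
jog_arm(
  gripper=[0,0,0,0,0,0,0,0],
  offset=[
    [0,0.2,0],
    [0,0.4,0],
    [-0.05,0.5,0],
    [-0.05,0.6,0],
    [-0.05,0.7,0],
    [-0.05,0.8,0],
    [-0.05,0.9,0],
    [-0.05,0.9,0],
  ],
  twist=[0,0,0,0,0,0,0,0],
)

```text
clock: 22.9
tcp_pos: [0.6496, 0.0335, 0.0412]
orientation: [0.002, 0.684, 0.73, -0.002]
wrist_force: [-0.2, -9.3, 6.8]
finger_gap: 0.0194
grip_force: 79.1
```

```bash
cat > st.py <<'E'
from m import *
s=env.get_state();print(s["clock"],s["tcp_pos"],s["wrist_force"],s["ft_torque"],s["finger_gap"])
d=shot("scene")
for b in blobs(d): print(b["area"],b["n"],np.round(b["zt"],4),np.round(b["top"],4))
C=cloud(d); k=(C[...,0]>.6)&(C[...,0]<.68)&(C[...,1]>.13)&(C[...,1]<.18)&(C[...,2]>.036)&(C[...,2]<.043)
print(k.sum(), cv2.minAreaRect((C[k][:,:2]*1000).astype(np.float32)))
import sys
if len(sys.argv)>1: save(d,sys.argv[1],(290,230,390,300),7)
E
python3 st.py
```

```text
22.9 [0.64963739 0.03348496 0.04120623] [-0.2436723  -9.33571523  6.80758185] [-1.50453584  0.15282173  0.29864974] 0.019373818076870362
416 81 0.0891 [0.4619 0.235  0.0877]
197 46 0.052 [ 0.46   -0.1032  0.0506]
868 250 0.0839 [0.6433 0.0942 0.0823]
118 ((638.89111328125, 146.6522979736328), (23.918041229248047, 35.17030334472656), 67.45098114013672)
```

Call:
jog_arm(
  gripper=[0,0,0,0,0,0,0,0],
  offset=[
    [0,0.1,0],
    [0,0.2,0],
    [0,0.3,0],
    [-0.05,0.4,0],
    [-0.05,0.5,0],
    [-0.05,0.6,0],
    [-0.05,0.7,0],
    [-0.05,0.7,0],
  ],
  twist=[0,0,0,0,0,0,0,0],
)

```text
clock: 23.95
tcp_pos: [0.6493, 0.039, 0.0412]
orientation: [0.003, 0.684, 0.729, -0.003]
wrist_force: [0.0, -14.7, 6.4]
finger_gap: 0.0196
grip_force: 79.0
```

```bash
python3 st.py s6.png
```

```text
23.95 [0.64925073 0.03895475 0.04119093] [  0.02961427 -14.67352635   6.39928249] [-2.22702586  0.17596835  0.3453223 ] 0.01955256134905976
419 79 0.089 [0.4616 0.2348 0.0877]
197 45 0.0515 [ 0.4591 -0.1033  0.0502]
877 251 0.0833 [0.6421 0.0997 0.0817]
121 ((638.1577758789062, 151.33554077148438), (29.151700973510742, 36.16355514526367), 64.74274444580078)
```

View pics/s6.png

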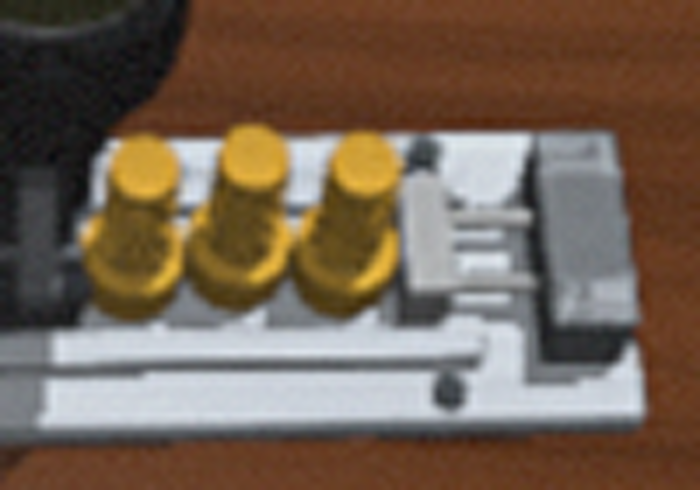

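The crop shows the three screws in a tight upright row at (130,230), (240,220) and (350,230) against the stop at (430,235). I'll measure the stop's travel from its edge.

```bash
cat > tr.py <<'E'
from m import *
d=shot("scene"); C=cloud(d)
k=((C[...,0]>.615)&(C[...,0]<.665)&(C[...,1]>.12)&(C[...,1]<.18)&(C[...,2]>.036)&(C[...,2]<.043))
h=cv2.cvtColor(d["image"],cv2.COLOR_RGB2HSV); k&=h[...,1]<60
n,l,s,c=cv2.connectedComponentsWithStats(k.astype(np.uint8)); i=1+np.argmax(s[1:,4])
r=cv2.minAreaRect((C[l==i][:,:2]*1000).astype(np.float32)); print(r,"travel",round((r[0][1]-144.45)/.998,1))
print(env.get_state()["wrist_force"],env.get_state()["tcp_pos"])
E
python3 tr.py
```

```text
((638.5269165039062, 151.84228515625), (36.290260314941406, 14.155200004577637), 3.976346731185913) travel 7.4
[  0.57271016 -14.28748394   7.3627548 ] [0.6492375  0.0389168  0.04120083]
```

Call:
jog_arm(
  gripper=[0,0,0,0,0,0,0,0],
  offset=[
    [0,0.1,0],
    [0,0.2,0],
    [0,0.3,0],
    [0,0.3,0],
    [0,0.3,0],
    [0,0.3,0],
    [0,0.3,0],
    [0,0.3,0],
  ],
  twist=[0,0,0,0,0,0,0,0],
)

```text
clock: 25.05
tcp_pos: [0.6491, 0.0413, 0.0412]
orientation: [0.003, 0.684, 0.729, -0.003]
wrist_force: [-1.2, -16.2, 6.9]
finger_gap: 0.0191
grip_force: 79.1
```

```bash
python3 tr.py; python3 st.py s7.png
```

```text
((638.8310546875, 154.1372528076172), (36.65358352661133, 13.926626205444336), 3.035399913787842) travel 9.7
[ -0.69365898 -15.91730983   6.11946067] [0.64908631 0.04128568 0.04118677]
25.1 [0.64908631 0.04128568 0.04118677] [ -0.69365898 -15.91730983   6.11946067] [-2.52086062  0.24185493  0.42273375] 0.018769050128000928
420 84 0.0888 [0.4618 0.2349 0.0875]
194 50 0.0514 [ 0.4601 -0.1032  0.05  ]
878 256 0.0835 [0.6422 0.1017 0.0818]
126 ((638.4826049804688, 146.2803955078125), (31.455232620239258, 35.78895568847656), 88.1019287109375)
```

View pics/s7.png

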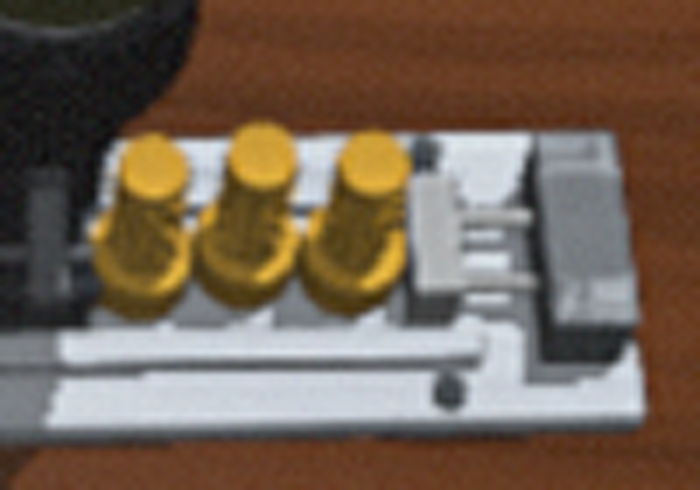

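The crop shows the row still tight and upright, with the stop at (435,235) pushed in 9.7 mm. The reading is steady at about 16 N, so I hand in.

```bash
python3 -c "
from workcell import env
print(env.hand_in())"
```

```text
the job is handed in; nothing more can be done
None
```

The job is handed in: the three screws stand in one row, and the arm still holds the jaw against them with the stop pushed in about 9.7 mm, by the scene camera (about 16 N felt at the wrist).

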